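# Put the wheel-nut sockets back on their rail in order of size

### The job

Put the four loose wheel-nut sockets back on the socket rail, drive hole down over the free studs, so that the row falls evenly in size from the largest (black), which is already at one end, to the smallest (white), at the other. Seat each one fully down on the rail, and leave the black and white sockets on their studs.

Things in the scene. Friction and masses are not known exactly. Their poses are not given: they have to be found in the camera images.
- socket_white_centre (a point): The smallest of six wheel-nut impact sockets: upright round steel socket in a white plastic sleeve, 32 mm outside diameter, 40 mm high, hex recess at the top, 19.6 mm square drive hole right through the bottom. It already sits on the stud at one end of the rail (which end varies) and stays there. This point is its centre, 20 mm above its underside; its z axis points up, its yaw is of no account.
- socket_yellow_centre (a point): The second smallest of six wheel-nut impact sockets: upright round steel socket in a yellow plastic sleeve, 37 mm outside diameter, 44 mm high, hex recess at the top, 19.6 mm square drive hole right through the bottom. It stands loose on the table, drive hole down, weight about 0.2 to 0.65 kg. This point is its centre, 22 mm above its underside; its z axis points up, its yaw is of no account.
- socket_blue_centre (a point): The third smallest of six wheel-nut impact sockets: upright round steel socket in a blue plastic sleeve, 42 mm outside diameter, 48 mm high, hex recess at the top, 19.6 mm square drive hole right through the bottom. It stands loose on the table, drive hole down, weight about 0.2 to 0.65 kg. This point is its centre, 24 mm above its underside; its z axis points up, its yaw is of no account.
- socket_red_centre (a point): The third largest of six wheel-nut impact sockets: upright round steel socket in a red plastic sleeve, 47 mm outside diameter, 52 mm high, hex recess at the top, 19.6 mm square drive hole right through the bottom. It stands loose on the table, drive hole down, weight about 0.2 to 0.65 kg. This point is its centre, 26 mm above its underside; its z axis points up, its yaw is of no account.
- socket_green_centre (a point): The second largest of six wheel-nut impact sockets: upright round steel socket in a green plastic sleeve, 52 mm outside diameter, 56 mm high, hex recess at the top, 19.6 mm square drive hole right through the bottom. It stands loose on the table, drive hole down, weight about 0.2 to 0.65 kg. This point is its centre, 28 mm above its underside; its z axis points up, its yaw is of no account.
- socket_black_centre (a point): The largest of six wheel-nut impact sockets: upright round steel socket in a black plastic sleeve, 57 mm outside diameter, 60 mm high, hex recess at the top, 19.6 mm square drive hole right through the bottom. It already sits on the stud at one end of the rail (which end varies) and stays there. This point is its centre, 30 mm above its underside; its z axis points up, its yaw is of no account.
- stud1_foot (a point): Free grey stud 1 of 4, counted along the rail from the robot's left to its right, 64 mm apart. 26 mm high, 13 mm thick, tapering from half-way up to 5 mm at the tip; a drive hole goes over it with 3 mm of play. This point: centre of its foot, on the rail's top face; x across the rail away from the robot, y along it to the left, z up. The rail: fixed low aluminium bar, 50 mm wide, 16 mm high, red end caps.
- stud2_foot (a point): Free grey stud 2 of 4, counted along the rail from the robot's left to its right, 64 mm apart. 26 mm high, 13 mm thick, tapering from half-way up to 5 mm at the tip; a drive hole goes over it with 3 mm of play. This point: centre of its foot, on the rail's top face; x across the rail away from the robot, y along it to the left, z up. 
- stud3_foot (a point): Free grey stud 3 of 4, counted along the rail from the robot's left to its right, 64 mm apart. 26 mm high, 13 mm thick, tapering from half-way up to 5 mm at the tip; a drive hole goes over it with 3 mm of play. This point: centre of its foot, on the rail's top face; x across the rail away from the robot, y along it to the left, z up. 
- stud4_foot (a point): Free grey stud 4 of 4, counted along the rail from the robot's left to its right, 64 mm apart. 26 mm high, 13 mm thick, tapering from half-way up to 5 mm at the tip; a drive hole goes over it with 3 mm of play. This point: centre of its foot, on the rail's top face; x across the rail away from the robot, y along it to the left, z up. 

How it is judged (in metres and radians):
At the end, for the whole second after the job is handed in: From the black socket on: green, red, blue, yellow on the four free studs, then white. Each of the four upright (0.1 rad), within 8 mm of its stud's axis, underside within 4 mm of the rail's top. Black and white upright on their end studs, within 12 mm of where they began (distance of each of socket_black_centre, socket_white_centre from where it was at the start of the episode below 0.012 m and angle between each of socket_black_centre, socket_white_centre's own z axis and vertical below 0.1 rad and ((horizontal distance between socket_black_centre and stud1_foot below 0.1 m and horizontal distance between socket_green_centre and stud1_foot below 0.008 m and z of socket_green_centre in the frame of stud1_foot between 0.024 and 0.032 m and angle between each of socket_green_centre, socket_red_centre, socket_blue_centre, socket_yellow_centre's own z axis and vertical below 0.1 rad and horizontal distance between socket_red_centre and stud2_foot below 0.008 m and z of socket_red_centre in the frame of stud2_foot between 0.022 and 0.03 m and horizontal distance between socket_blue_centre and stud3_foot below 0.008 m and z of socket_blue_centre in the frame of stud3_foot between 0.02 and 0.028 m and horizontal distance between socket_yellow_centre and stud4_foot below 0.008 m and z of socket_yellow_centre in the frame of stud4_foot between 0.018 and 0.026 m) or (horizontal distance between socket_black_centre and stud4_foot below 0.1 m and horizontal distance between socket_yellow_centre and stud1_foot below 0.008 m and z of socket_yellow_centre in the frame of stud1_foot between 0.018 and 0.026 m and angle between each of socket_yellow_centre, socket_blue_centre, socket_red_centre, socket_green_centre's own z axis and vertical below 0.1 rad and horizontal distance between socket_blue_centre and stud2_foot below 0.008 m and z of socket_blue_centre in the frame of stud2_foot between 0.02 and 0.028 m and horizontal distance between socket_red_centre and stud3_foot below 0.008 m and z of socket_red_centre in the frame of stud3_foot between 0.022 and 0.03 m and horizontal distance between socket_green_centre and stud4_foot below 0.008 m and z of socket_green_centre in the frame of stud4_foot between 0.024 and 0.032 m))); the robot touches nothing.
It also fails if it takes over 99 s, if anything falls off the work surface, if the arm or the gripper's body presses on something with over 40 N, if the wrist force passes 120 N, or if a joint passes its speed limit or range.

### The arm

A 6-joint arm with a two-finger parallel gripper is mounted at the origin on a cart in front of the work surface, level with it; the furniture and walls round the work are solid. World frame = base frame: x ahead of the robot, y to its left, z up, the work surface at z = 0. Lengths are in mm, angles in rad, forces in N, time in s.
With the tool pointing down it reaches from about 375 to 750 mm from the base axis. Payload 9 kg.
Tool frame: the origin (TCP) lies midway between the tips of the shut fingers; the grasp point (between the pads) lies 19 mm behind it; z points along the fingers, y is the line along which they close (so a half turn about z gives the same grasp; the last joint's range is limited). The gripper opens to 85 mm and grips with 20 to 120 N. Pads are 22 mm wide; open, the fingers measure 114 mm over their backs; the gripper's body (76 mm by 85 mm) begins 54 mm behind the grasp point. The pads swing forward as they close: fully open they stand 13 mm farther back than shut.
Start: joints at [-1.49, 0.104, 0.097, 1.564, 0, 1.353], TCP at [176.634, -573.443, 231.331] pointing down, gripper open.
Joint ranges: [-2.99, 2.99], [-0.84, 1.86], [-1.1, 1.16], [-1.84, 2.11], [-1.51, 1.56], [-3.14, 3.14]. Speed limits (rad/s): [2.22, 2.22, 2.57, 3.14, 3.14, 3.14].

### API

Orientations are given as a 3x3 rotation matrix whose columns are the frame's x, y, z axes.
In Python, from station import status, optics, ticket gives the robot as it stands.
- The arm moves only by the tool jog_arm, never from a script. Its argument "plan" is a list of rows, each a list of 3 entries, a list of its own where there are three numbers: the shift along the world's x, y, z in mm, then the turn, a rotation vector about the world's x, y, z in degrees, then the gripper's target within -1 to 1 (shut at 1, half-way at 0, fully open at -1). In form: [[[x, y, z], [rx, ry, rz], gripper], ...]. A call has exactly 5 rows; each row is the pose to reach, as a shift and turn from the pose commanded when the call began; what a row does not reach only later rows make up. A row lasts 1/10 s, in which the tool goes at most 50 mm and 8.59 degrees, less where a joint would pass 70% of its speed; a pose out of reach is approached as far as the arm can. A call with a gripper value outside its range is refused whole. The fingers move at their own pace and stop on an object; "grip_force" is the grip in N (left out, the last holds). Time passes only in rows, so rows that repeat a pose let the fingers close, or fill a call up. It gives the time, the measured TCP pose, the force, the opening and the grip force at its end, in the units of the state.
- status.get_obs(): the state, without advancing time (a new reading comes with each control period).
- optics.camera(name): name is "side" or "top"; returns the picture (420x560x3 uint8, red, green, blue); there is no depth.
- optics.camera_params(name): a dict with "camera_matrix" (3x3 intrinsics, pixels), "D" ([k1, k2, p1, p2, k3] as OpenCV has them; the pictures are not rectified), "xyz" and "rotation" of the camera in the world. Camera axes: x right, y up, looking along -z (the intrinsics and any distortion apply to the point x, -y, -z); pixel columns grow to the right and rows downward; lengths in mm; the calibration is good to about 2 mm. A picture is of the moment at which its call begins. camera_params takes no time and is no camera call.
- ticket.job_done(): hands the job in; it is judged then, once.
The state is a dict: "t": time; "qpos": joint angles; "joint_velocities": joint speeds; "effort": joint torques, N m; "tcp_pos": TCP position; "orientation": TCP orientation; "contact_force": force on the tool from outside, world axes, zero at the start; "torque": the same for the moment, N m; "width": finger opening in mm; "finger_force": force on a finger pad.
Only numpy, scipy, OpenCV 4.12 (cv2) and the standard library are available. Lean on these libraries where they do the work, as an engineer would, in place of code of your own. Each camera call takes 0.05 s, during which the arm holds its last target. There are 200 camera calls.

## Working session

There is one attempt and no reset: what is moved stays moved. The work goes in short steps, Python scripts to look and compute and a tool call to move; the robot and the scene stay as the last step left them, time stands still between calls to the robot, and variables do not carry over. Pictures are saved under pics/ and viewed, at most 14 in all, crops included, and the job is handed in when it is done.

Besides the shell and the picture viewer there is one more tool, called after "Emit:" by a JSON object that holds its "fn" and its "kwargs", one argument or row to a line. jog_arm: Moves the arm, as the interface text tells. Its arguments: {"type":"object","properties":{"plan":{"type":"array"},"grip_force":{"type":"number"}},"required":["plan"]}

```bash
mkdir -p pics
python3 - <<'E'
from station import status, optics
import cv2,numpy as np
np.set_printoptions(precision=4,suppress=True)
for n in("top","side"):
    im=optics.camera(n); cv2.imwrite(f"pics/{n}0.png",im[:,:,::-1]); p=optics.camera_params(n)
    for k in p: print(k,np.array(p[k]).tolist())
print(status.get_obs())
E
```

```text
camera_matrix [[399.64919256154803, 0.0, 281.08661065910894], [0.0, 399.64919256154803, 211.03945508603462], [0.0, 0.0, 1.0]]
D [-0.00951590429691893, 0.0, 0.0, 0.0, 0.0]
xyz [442.64798916085664, -130.2563135035199, 935.5333473019936]
rotation [[-0.01767043035501308, 0.9940277349202616, -0.10768759492328975], [-0.9997901872681931, -0.016450665470247865, 0.012204796098964328], [0.010360373222038529, 0.10788066469428105, 0.9941098655841919]]
camera_matrix [[426.2131547233284, 0.0, 283.31571164321537], [0.0, 426.2131547233284, 207.7246970954638], [0.0, 0.0, 1.0]]
D [-0.12223628076373162, 0.0, 0.0, 0.0, 0.0]
xyz [336.0520630861688, -1044.8476491465526, 415.2476114676383]
rotation [[0.9738060353413917, 0.05511220357172157, -0.22060020523596346], [-0.22622051590664133, 0.33269123380484905, -0.9155003119236715], [0.022936514896843584, 0.9414240213457887, 0.3364442425090827]]
{'t': 0.1, 'qpos': array([-1.4897,  0.1046,  0.0965,  1.5639, -0.    ,  1.3531]), 'joint_velocities': array([-0.0003, -0.0011,  0.0005, -0.0018,  0.0013,  0.0001]), 'effort': array([  0.0075, -55.8208,  50.4718,   0.0128,  -0.0001,  -0.    ]), 'tcp_pos': array([ 176.6038, -573.1096,  230.6031]), 'orientation': array([[ 0.9557,  0.2944, -0.0001],
       [ 0.2944, -0.9557,  0.0012],
       [ 0.0003, -0.0012, -1.    ]]), 'contact_force': array([-0.7469,  0.2911, -0.3573]), 'torque': array([-0.0082, -0.0718, -0.0549]), 'finger_force': 0.0, 'width': 85.59605341851042}
```

View pics/top0.png

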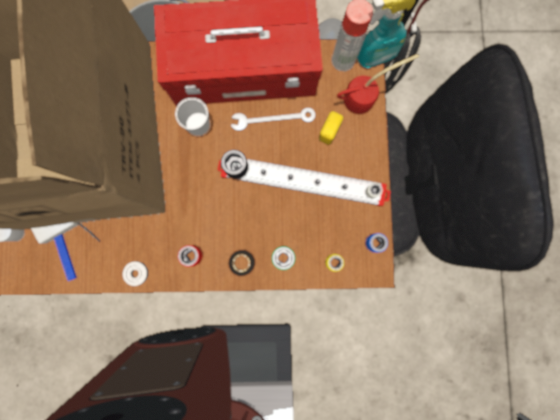

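View pics/side0.png

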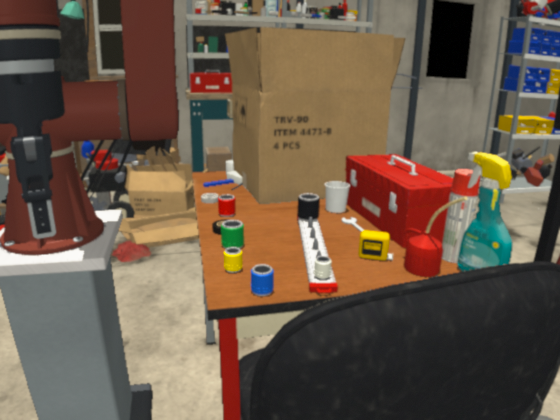

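Top view: black is at the left end of the rail (234,163) and white at the right end (375,190). The free studs are near (263,172), (290,177), (317,182) and (345,187). Loose sockets: red (189,256), green (283,258), yellow (335,262), blue (377,242). The rings at (241,262) and (134,273) are distractors. The side view agrees.

```bash
cat > h.py <<'E'
import cv2,numpy as np
from station import status, optics
H=dict(white=40,yellow=44,blue=48,red=52,green=56,black=60)
DIA=dict(white=32,yellow=37,blue=42,red=47,green=52,black=57)
def cam(n):
    p=optics.camera_params(n); return [np.array(p[k]) for k in("camera_matrix","D","xyz","rotation")]
def ray(n,uv,z):
    K,D,t,R=cam(n); q=cv2.undistortPoints(np.array([[uv]],float),K,D)[0,0]
    d=R@np.array([q[0],-q[1],-1]); return t+d*(z-t[2])/d[2]
def proj(n,P):
    K,D,t,R=cam(n); c=(np.atleast_2d(P)-t)@R; c=c*[1,-1,-1]
    return cv2.projectPoints(c,np.zeros(3),np.zeros(3),K,D)[0][:,0]
E
python3 - <<'E'
from h import *
im=cv2.imread("pics/top0.png")
c=im[145:285,175:400]; cv2.imwrite("pics/c1.png",cv2.resize(c,None,fx=3.5,fy=3.5,interpolation=cv2.INTER_CUBIC))
for n,uv in dict(black=(234,163),white=(375,190),red=(189,256),green=(283,258),yellow=(335,262),blue=(377,242)).items():
    print(n,ray("top",uv,H[n]+(16 if n in("black","white") else 0)).round(1))
for uv in[(263,172),(290,177),(317,182),(345,187)]: print(ray("top",uv,42).round(1))
print(ray("top",(160,215),300),ray("top",(160,215),0))
E
```

```text
black [643.3 -39.6  76. ]
white [ 581.7 -351.6   56. ]
red [442.5  62.6  52. ]
green [ 434.6 -143.4   56. ]
yellow [ 423.6 -258.7   44. ]
blue [ 466.1 -353.    48. ]
[ 629.3 -101.7   42. ]
[ 616.8 -162.8   42. ]
[ 604.4 -223.9   42. ]
[ 591.9 -287.2   42. ]
[508.3367688   55.08561162 300.        ] [539.34479376 142.57524182   0.        ]
```

View pics/c1.png

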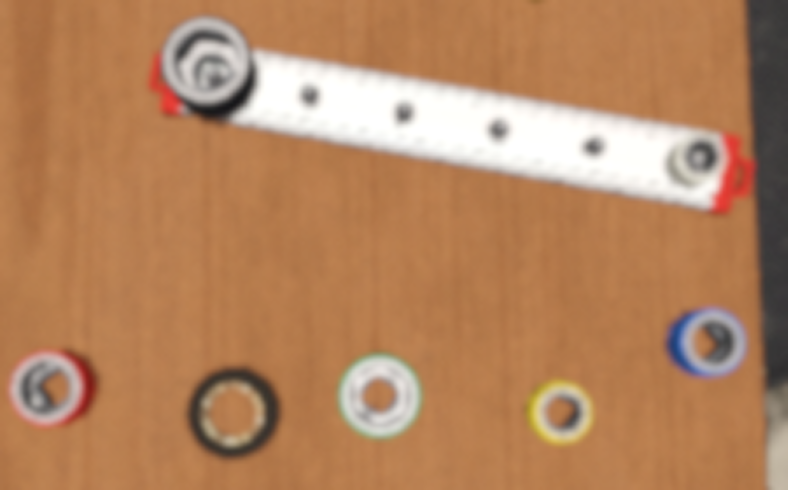

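```bash
cat >> h.py <<'E'
S=4
def blob(im,uv,r,maskf):
    u,v=map(int,uv); c=cv2.resize(im[v-r:v+r+1,u-r:u+r+1],None,fx=S,fy=S,interpolation=cv2.INTER_CUBIC)
    m=maskf(c); cs,_=cv2.findContours(m.astype(np.uint8),cv2.RETR_EXTERNAL,cv2.CHAIN_APPROX_NONE)
    k=max(cs,key=cv2.contourArea); k=cv2.convexHull(k); M=cv2.moments(k); a=cv2.contourArea(k)/S/S
    return np.array([M["m10"],M["m01"]])/M["m00"]/S+[u-r,v-r]+0.5/S-0.5,a,c
def notwood(c):
    w=np.median(np.concatenate([c[0],c[-1],c[:,0],c[:,-1]]),0); return np.linalg.norm(c.astype(float)-w,axis=2)>55
def dark(c): return c.min(2)<140
E
python3 - <<'E'
from h import *
im=cv2.imread("pics/top0.png"); X={}
for n,uv in dict(red=(189,256),green=(283,258),yellow=(335,262),blue=(377,242)).items():
    p,a,c=blob(im,uv,15,notwood); print(n,p.round(2),round(a),ray("top",p,H[n]*.52).round(1), "dia",round(np.sqrt(4*a/np.pi),1), "d exp", round(DIA[n]*400/890,1))
P=[]
for uv in[(263,172),(290,177),(317,182),(345,187)]:
    p,a,c=blob(im,uv,6,dark); P.append(ray("top",p,16+11)); print("stud",p.round(2),round(a,1),P[-1].round(1))
P=np.array(P);i=np.arange(4);d=[np.polyfit(i,P[:,k],1) for k in(0,1)];print(d,np.hypot(d[0][0],d[1][0]),np.degrees(np.arctan2(-d[0][0],-d[1][0])))
# end sockets predicted top centre in image for check
f=lambda k:np.array([np.polyval(d[0],k),np.polyval(d[1],k)])
for n,k in(("black",-1),("white",4)): print(n,f(k).round(1),proj("top",np.append(f(k),16+H[n])))
E
```

```text
red [187.51 255.51] 321 [443.7  71.4  27. ] dia 20.2 d exp 21.1
green [283.05 257.76] 445 [ 434.9 -143.9   29.1] dia 23.8 d exp 23.4
yellow [335.07 262.58] 229 [ 421.9 -261.9   22.9] dia 17.1 d exp 16.6
blue [376.47 242.47] 372 [ 465.6 -357.6   25. ] dia 21.8 d exp 18.9
stud [263.16 172.2 ] 6.4 [ 632.  -101.6   27. ]
stud [289.9  177.25] 6.3 [ 619.2 -163.1   27. ]
stud [316.66 181.92] 5.6 [ 607.3 -224.7   27. ]
stud [343.94 186.59] 6.9 [ 595.4 -287.4   27. ]
[array([-12.17721656, 631.7212775 ]), array([ -61.88605528, -101.37133751])] 63.07272343349151 11.13178358641426
black [643.9 -39.5] [[233.95947238 162.71828348]]
white [ 583.  -348.9] [[373.7752799  189.44177011]]
```

Run:
```python
from h import *
im=cv2.imread("pics/top0.png"); s=cv2.imread("pics/side0.png")
a=cv2.resize(im[160:200,250:360],(770,280),interpolation=cv2.INTER_NEAREST)
b=cv2.resize(s[190:295,270:380],(330,315),interpolation=cv2.INTER_CUBIC)
b2=cv2.resize(s[190:300,195:340],(440,315),interpolation=cv2.INTER_CUBIC)
o=np.vstack([a,np.hstack([b,b2])]); cv2.imwrite("pics/c2.png",o)
g=cv2.cvtColor(im,cv2.COLOR_BGR2GRAY)
print(g[181-5:181+7,309:326]); print(g[168:178,256:272])
```

```text
[[254 253 253 254 255 255 253 252 252 253 255 254 251 248 246 247 246]
 [255 255 255 255 255 255 252 250 248 250 253 254 254 252 251 251 251]
 [255 255 255 255 255 252 244 234 229 233 243 251 254 254 254 255 253]
 [255 255 255 254 252 242 224 200 192 204 224 242 252 255 255 255 255]
 [255 255 255 253 245 224 192 159 160 179 200 228 248 254 255 255 255]
 [255 255 255 252 239 207 162 130 138 157 178 214 242 253 255 255 255]
 [255 255 255 253 238 205 155 118 117 133 167 212 242 253 255 255 255]
 [255 255 255 255 244 218 179 141 129 148 186 224 246 255 255 255 255]
 [255 255 255 255 252 235 208 180 171 186 215 239 252 255 255 255 255]
 [255 255 255 255 255 248 232 215 209 218 235 250 255 255 255 255 255]
 [255 255 255 255 255 254 248 241 238 241 249 255 255 255 255 255 255]
 [253 249 245 246 250 253 253 252 251 253 255 255 255 255 255 255 255]]
[[255 255 255 255 254 245 238 236 241 247 252 255 255 255 255 255]
 [255 255 255 255 245 226 209 205 214 230 245 255 255 255 255 255]
 [255 255 255 252 233 201 176 169 172 198 231 251 255 255 255 255]
 [255 255 255 248 222 178 149 142 136 170 218 247 255 255 255 255]
 [255 255 255 244 216 167 128 117 119 163 215 245 255 255 255 255]
 [255 255 255 246 222 181 139 119 130 176 221 247 255 255 255 255]
 [255 255 255 251 236 210 178 158 165 199 232 250 255 255 255 255]
 [255 255 255 255 249 233 214 203 207 225 244 254 255 255 255 255]
 [255 255 255 255 255 248 240 236 239 246 254 255 255 255 255 255]
 [247 248 252 255 255 252 249 250 253 255 255 255 255 255 255 255]]
```

View pics/c2.png

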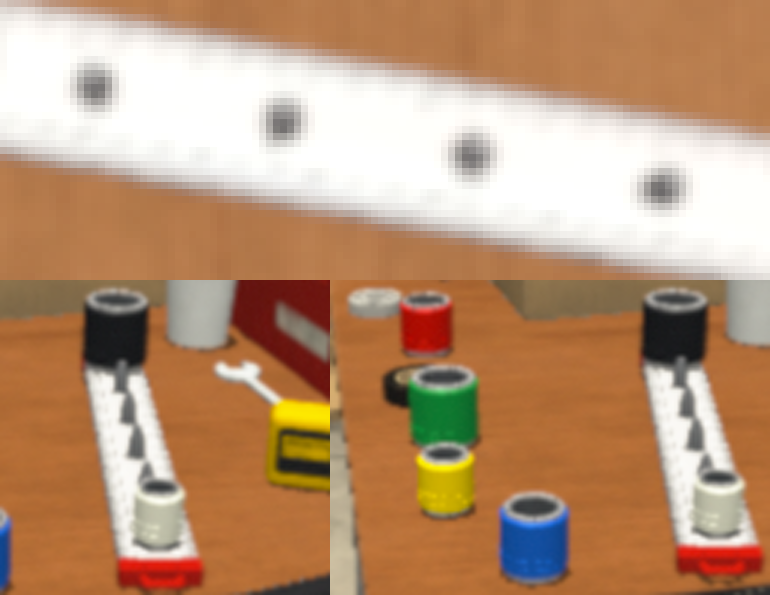

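```bash
cat >> h.py <<'E'
def pale(c):
    h=cv2.cvtColor(c,cv2.COLOR_BGR2HSV); return ((h[...,1]<90)&(h[...,2]>70))
HUE=dict(red=(172,8),green=(50,85),yellow=(22,34),blue=(105,128))
def huemask(n):
    lo,hi=HUE[n]
    def f(c):
        h=cv2.cvtColor(c,cv2.COLOR_BGR2HSV); H_=h[...,0]; k=(H_>=lo)&(H_<=hi) if lo<hi else (H_>=lo)|(H_<=hi)
        return k&(h[...,1]>140)&(h[...,2]>50)
    return f
def cross(u1,u2):
    a,b=[cam(n)[2] for n in("top","side")]; da,db=ray("top",u1,0)-a,ray("side",u2,0)-b
    s=np.linalg.lstsq(np.c_[da,-db],b-a,rcond=None)[0]; p,q=a+s[0]*da,b+s[1]*db; return (p+q)/2,np.linalg.norm(p-q)
def stud(im,uv,r=7):
    u,v=uv; w=255.-cv2.cvtColor(im,cv2.COLOR_BGR2GRAY)[v-r:v+r+1,u-r:u+r+1]; w[w<15]=0
    y,x=np.mgrid[v-r:v+r+1,u-r:u+r+1]; k=np.hypot(x-u,y-v)<6; w=w*k; return np.array([(w*x).sum(),(w*y).sum()])/w.sum()
E
python3 - <<'E'
from h import *
im=cv2.imread("pics/top0.png"); s=cv2.imread("pics/side0.png")
sd=dict(red=(227,205),green=(232,234),yellow=(233,260),blue=(262,280))
for n,uv in dict(red=(189,256),green=(283,258),yellow=(335,262),blue=(378,242),black=(234,163)).items():
    p,a,c=blob(im,uv,15,pale); e=n=="black"
    print(n,p.round(2),"dia mm",round(np.sqrt(4*a/np.pi)*(930-H[n])/400,1),ray("top",p,H[n]+16*e).round(1))
    if not e:
        q,a,c=blob(s,sd[n],22,huemask(n)); P=ray("top",p,H[n]); P[2]=H[n]/2
        print("   side body",q.round(1),"pred from top",proj("side",P).round(1), "side ray at z=h/2",ray("side",q,H[n]/2).round(1))
P=[]
for uv in[(263,172),(290,177),(317,182),(344,187)]:
    p=stud(im,uv); P.append(ray("top",p,24)); print("stud",p.round(2),P[-1].round(1))
E
```

```text
red [187.61 255.45] dia mm 44.0 [443.8  65.6  52. ]
   side body [226.3 206. ] pred from top [[226.9 204.5]] side ray at z=h/2 [440.9  53.6  26. ]
green [283.06 257.72] dia mm 53.0 [ 435.2 -143.6   56. ]
   side body [231.7 235.8] pred from top [[232.7 233.5]] side ray at z=h/2 [ 431.3 -156.5   28. ]
yellow [335.49 262.41] dia mm 32.2 [ 422.7 -259.8   44. ]
   side body [232.6 260.4] pred from top [[233.4 258.6]] side ray at z=h/2 [ 420.2 -267.4   22. ]
blue [376.62 242.52] dia mm 49.3 [ 464.9 -352.1   48. ]
   side body [261.6 281.8] pred from top [[261.8 277.6]] side ray at z=h/2 [ 461.8 -367.4   24. ]
black [235.59 164.42] dia mm 65.0 [640. -43.  76.]
stud [263.05 172.03] [ 633.  -101.2   24. ]
stud [289.95 176.94] [ 620.5 -163.4   24. ]
stud [316.87 181.8 ] [ 608.1 -225.5   24. ]
stud [344.13 186.5 ] [ 596.1 -288.3   24. ]
```

The crop shows four grey cone-tipped studs between black and white, and the side view confirms the colours. I'll use one tool yaw throughout, closing across the rail (11°). Green goes first.

Emit:
{"fn": "jog_arm", "kwargs": {
  "plan": [
    [[256, 428, -81], [0, 0, 62], -1],
    [[256, 428, -81], [0, 0, 62], -1],
    [[256, 428, -81], [0, 0, 62], -1],
    [[256, 428, -81], [0, 0, 62], -1],
    [[256, 428, -81], [0, 0, 62], -1]
  ],
  "grip_force": 60
}}

```text
t: 0.6
tcp_pos: [303.8, -359.8, 190.5]
orientation: [[0.494, 0.87, 0.0], [0.87, -0.494, 0.0], [0.0, -0.0, -1.0]]
contact_force: [1.6, 0.1, -0.3]
width: 85.5
finger_force: 0.0
```

Emit:
{"fn": "jog_arm", "kwargs": {
  "plan": [
    [[130, 215, -40], [0, 0, 18.4], -1],
    [[130, 215, -40], [0, 0, 18.4], -1],
    [[130, 215, -40], [0, 0, 18.4], -1],
    [[130, 215, -40], [0, 0, 18.4], -1],
    [[130, 215, -40], [0, 0, 18.4], -1]
  ]
}}

```text
t: 1.1
tcp_pos: [431.6, -148.4, 151.5]
orientation: [[0.2, 0.98, 0.0], [0.98, -0.2, -0.0], [-0.0, 0.0, -1.0]]
contact_force: [0.6, -1.7, 0.6]
width: 85.3
finger_force: 0.0
```

Emit:
{"fn": "jog_arm", "kwargs": {
  "plan": [
    [[0, 0, 0], [0, 0, 0], -1],
    [[0, 0, 0], [0, 0, 0], -1],
    [[0, 0, 0], [0, 0, 0], -1],
    [[0, 0, 0], [0, 0, 0], -1],
    [[0, 0, 0], [0, 0, 0], -1]
  ]
}}

```text
t: 1.6
tcp_pos: [430.7, -151.5, 152.1]
orientation: [[0.202, 0.979, 0.0], [0.979, -0.202, -0.0], [-0.0, 0.0, -1.0]]
contact_force: [-0.1, -0.4, 0.4]
width: 85.4
finger_force: 0.0
```

Emit:
{"fn": "jog_arm", "kwargs": {
  "plan": [
    [[2, 7, -30], [0, 0, 0.5], -1],
    [[2, 7, -65], [0, 0, 0.5], -1],
    [[2, 7, -100], [0, 0, 0.5], -1],
    [[2, 7, -125], [0, 0, 0.5], -1],
    [[2, 7, -137], [0, 0, 0.5], -1]
  ]
}}

```text
t: 2.1
tcp_pos: [431.5, -143.3, 12.7]
orientation: [[0.192, 0.981, -0.002], [0.981, -0.192, 0.002], [0.001, -0.003, -1.0]]
contact_force: [-0.3, -0.5, 0.3]
width: 85.5
finger_force: 0.0
```

Emit:
{"fn": "jog_arm", "kwargs": {
  "plan": [
    [[0, 0, 0], [0, 0, 0], 1],
    [[0, 0, 0], [0, 0, 0], 1],
    [[0, 0, 0], [0, 0, 0], 1],
    [[0, 0, 0], [0, 0, 0], 1],
    [[0, 0, 0], [0, 0, 0], 1]
  ]
}}

```text
t: 2.6
tcp_pos: [434.2, -144.4, 16.9]
orientation: [[0.191, 0.982, 0.002], [0.982, -0.191, -0.002], [-0.002, 0.003, -1.0]]
contact_force: [-0.9, -0.7, 6.5]
width: 51.1
finger_force: 63.6
```

Run:
```python
from h import *
a=optics.camera("top")[...,::-1]; b=optics.camera("side")[...,::-1]; o=status.get_obs()
cv2.imwrite("pics/t1.png",np.hstack([cv2.resize(a[140:290,170:400],(400,261)),cv2.resize(b[140:300,150:390],(400,267))[:261]])); cv2.imwrite("pics/s1.png",b)
print(o["t"],o["tcp_pos"].round(1),o["width"],o["finger_force"],o["contact_force"].round(1),o["qpos"].round(2))
q,ar,c=blob(b,(232,234),22,huemask("green")); print(q,ar)
```

```text
2.7 [ 434.2 -144.4   17. ] 51.39770678872985 63.56348220258951 [-1.6 -0.2  7.2] [-0.61 -0.27 -0.65  1.19 -0.    1.16]
[231.70953037 236.0384927 ] 430.75
```

View pics/t1.png

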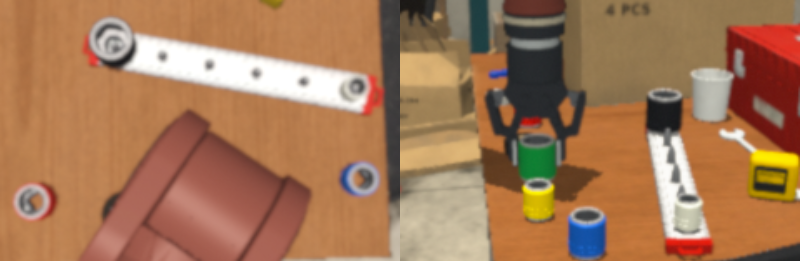

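The side view shows the gripper holding green, which did not shift during the grasp, so the top camera's positions agree with the robot's. Lift and carry green to stud 1.

Emit:
{"fn": "jog_arm", "kwargs": {
  "plan": [
    [[0, 0, 35], [0, 0, 0], 1],
    [[0, 0, 75], [0, 0, 0], 1],
    [[40, 9, 75], [0, 0, 0], 1],
    [[80, 18, 75], [0, 0, 0], 1],
    [[120, 26, 75], [0, 0, 0], 1]
  ]
}}

```text
t: 3.2
tcp_pos: [554.9, -117.1, 90.9]
orientation: [[0.191, 0.982, 0.002], [0.982, -0.191, -0.001], [-0.0, 0.002, -1.0]]
contact_force: [0.1, -1.0, -3.7]
width: 51.0
finger_force: 65.1
```

Emit:
{"fn": "jog_arm", "kwargs": {
  "plan": [
    [[40, 9, 0], [0, 0, 0], 1],
    [[70, 15, 0], [0, 0, 0], 1],
    [[78, 17, 0], [0, 0, 0], 1],
    [[78, 17, 0], [0, 0, 0], 1],
    [[78, 17, 0], [0, 0, 0], 1]
  ]
}}

```text
t: 3.7
tcp_pos: [630.2, -100.4, 89.8]
orientation: [[0.191, 0.982, -0.001], [0.982, -0.191, 0.0], [-0.0, -0.001, -1.0]]
contact_force: [-0.4, 0.9, -4.6]
width: 51.3
finger_force: 65.5
```

Run:
```python
from h import *
b=optics.camera("side")[...,::-1]; o=status.get_obs(); T=o["tcp_pos"]
cv2.imwrite("pics/s2.png",cv2.resize(b[120:300,230:400],(680,600),interpolation=cv2.INTER_CUBIC)[:590])
print(o["t"],T.round(1),o["width"],o["contact_force"].round(1),o["orientation"].round(3).tolist())
for z in(28-16,56-16): print(proj("side",T+[0,0,z]))
print(proj("side",[[633,-100.6,16],[633,-100.6,42]]))
```

```text
3.75 [ 630.  -100.6   90. ] 50.70999706188571 [-0.3  0.  -3.9] [[0.191, 0.982, -0.001], [0.982, -0.191, 0.0], [-0.0, -0.001, -1.0]]
[[310.28041163 193.14690968]]
[[310.7861865  182.07028587]]
[[309.8898265  225.87437099]
 [310.35494347 216.14953249]]
```

View pics/s2.png

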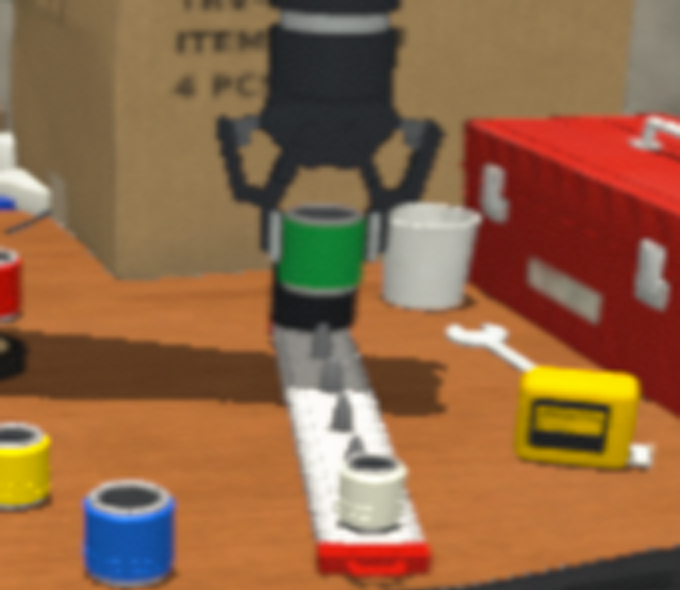

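Green hangs over stud 1: its centre column is about 310.2 and the stud tip's about 310.5. Shift +2.5 mm in x and start down.

Emit:
{"fn": "jog_arm", "kwargs": {
  "plan": [
    [[2.5, -1, 0], [0, 0, 0], 1],
    [[2.5, -1, -12], [0, 0, 0], 1],
    [[2.5, -1, -24], [0, 0, 0], 1],
    [[2.5, -1, -34], [0, 0, 0], 1],
    [[2.5, -1, -40], [0, 0, 0], 1]
  ]
}}

```text
t: 4.25
tcp_pos: [632.4, -101.0, 47.8]
orientation: [[0.191, 0.982, -0.002], [0.982, -0.191, 0.001], [0.0, -0.002, -1.0]]
contact_force: [-0.5, -1.1, -3.6]
width: 51.0
finger_force: 65.6
```

Emit:
{"fn": "jog_arm", "kwargs": {
  "plan": [
    [[0, 0, 0], [0, 0, 0], 1],
    [[0, 0, -5], [0, 0, 0], 1],
    [[0, 0, -9], [0, 0, 0], 1],
    [[0, 0, -13], [0, 0, 0], 1],
    [[0, 0, -13], [0, 0, 0], 1]
  ]
}}

```text
t: 4.75
tcp_pos: [633.2, -101.2, 36.3]
orientation: [[0.191, 0.982, -0.001], [0.982, -0.191, 0.0], [0.0, -0.001, -1.0]]
contact_force: [0.9, -0.2, -4.0]
width: 50.9
finger_force: 65.6
```

No contact. Lower the last few millimetres.

Emit:
{"fn": "jog_arm", "kwargs": {
  "plan": [
    [[0, 0, -2], [0, 0, 0], 1],
    [[0, 0, -3.5], [0, 0, 0], 1],
    [[0, 0, -3.5], [0, 0, 0], 1],
    [[0, 0, -3.5], [0, 0, 0], 1],
    [[0, 0, -3.5], [0, 0, 0], 1]
  ]
}}

```text
t: 5.25
tcp_pos: [633.6, -101.4, 33.6]
orientation: [[0.191, 0.982, 0.0], [0.982, -0.191, -0.0], [0.0, 0.0, -1.0]]
contact_force: [-0.5, 0.1, -5.3]
width: 50.9
finger_force: 65.6
```

Emit:
{"fn": "jog_arm", "kwargs": {
  "plan": [
    [[0, 0, 0], [0, 0, 0], -1],
    [[0, 0, 0], [0, 0, 0], -1],
    [[0, 0, 0], [0, 0, 0], -1],
    [[0, 0, 25], [0, 0, 0], -1],
    [[0, 0, 65], [0, 0, 0], -1]
  ]
}}

```text
t: 5.75
tcp_pos: [631.7, -100.7, 96.5]
orientation: [[0.191, 0.982, -0.005], [0.982, -0.191, 0.002], [0.001, -0.005, -1.0]]
contact_force: [0.4, -0.1, 0.2]
width: 85.5
finger_force: 0.0
```

Emit:
{"fn": "jog_arm", "kwargs": {
  "plan": [
    [[0, 0, 5], [0, 0, 0], -1],
    [[-38, 33, 5], [0, 0, 0], -1],
    [[-76, 66, 5], [0, 0, 0], -1],
    [[-110, 95, 5], [0, 0, 0], -1],
    [[-140, 122, 5], [0, 0, 0], -1]
  ]
}}

```text
t: 6.25
tcp_pos: [492.0, 21.7, 103.2]
orientation: [[0.191, 0.982, 0.0], [0.982, -0.191, 0.0], [0.0, 0.0, -1.0]]
contact_force: [-0.1, 0.6, 0.7]
width: 85.4
finger_force: 0.0
```

Run:
```python
from h import *
a=optics.camera("top")[...,::-1]; b=optics.camera("side")[...,::-1]; o=status.get_obs()
cv2.imwrite("pics/t3.png",np.hstack([cv2.resize(a[140:290,170:400],(400,261)),cv2.resize(b[140:300,190:430],(400,267))[:261]]))
print(o["t"],o["tcp_pos"].round(1),o["width"])
```

```text
6.35 [490.4  23.5 103. ] 85.44915277079416
```

View pics/t3.png

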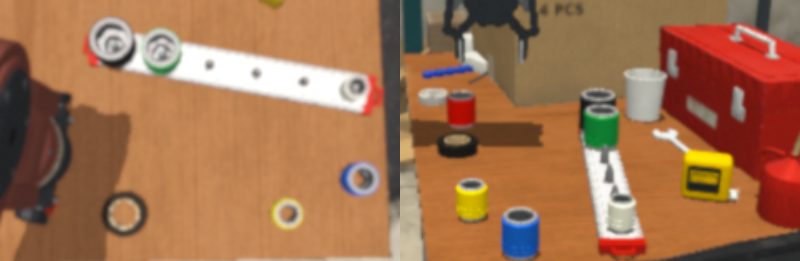

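Green is seated upright on stud 1. Now red.

Emit:
{"fn": "jog_arm", "kwargs": {
  "plan": [
    [[-30, 25, 0], [0, 0, 0], -1],
    [[-47, 40, 0], [0, 0, 0], -1],
    [[-47, 40, -30], [0, 0, 0], -1],
    [[-47, 40, -60], [0, 0, 0], -1],
    [[-47, 40, -89], [0, 0, 0], -1]
  ]
}}

```text
t: 6.85
tcp_pos: [447.4, 60.4, 13.9]
orientation: [[0.191, 0.982, 0.002], [0.982, -0.191, -0.0], [-0.0, 0.002, -1.0]]
contact_force: [0.9, -0.3, -0.5]
width: 85.3
finger_force: 0.0
```

Emit:
{"fn": "jog_arm", "kwargs": {
  "plan": [
    [[0, 0, 0], [0, 0, 0], 1],
    [[0, 0, 0], [0, 0, 0], 1],
    [[0, 0, 0], [0, 0, 0], 1],
    [[0, 0, 0], [0, 0, 0], 1],
    [[0, 0, 0], [0, 0, 0], 1]
  ]
}}

```text
t: 7.35
tcp_pos: [448.0, 60.3, 16.5]
orientation: [[0.191, 0.982, 0.003], [0.982, -0.191, -0.001], [-0.0, 0.003, -1.0]]
contact_force: [-1.6, 0.4, 7.6]
width: 45.8
finger_force: 62.8
```

Run:
```python
from h import *
b=optics.camera("side")[...,::-1]; o=status.get_obs(); s=cv2.imread("pics/side0.png")
print(o["t"],o["tcp_pos"].round(1),o["width"])
for i in(s,b): print(blob(i,(227,205),15,huemask("red"))[:2])
```

```text
7.4 [448.   60.3  16.5] 45.487102839903514
(array([226.3483465 , 205.97395166]), 292.625)
(array([228.20337146, 206.72498505]), 278.6875)
```

Run:
```python
from h import *
im=cv2.imread("pics/top0.png")
for n,uv in dict(red=(189,256),green=(283,258),yellow=(335,262),blue=(376,242)).items():
    def f(c,n=n):
        h=cv2.cvtColor(c,cv2.COLOR_BGR2HSV); lo,hi=HUE[n]; H_=h[...,0]
        k=(H_>=lo)&(H_<=hi) if lo<hi else (H_>=lo)|(H_<=hi)
        m=((k&(h[...,1]>120))|((h[...,1]<70)&(h[...,2]>110))).astype(np.uint8)
        y,x=np.mgrid[:m.shape[0],:m.shape[1]]; m[np.hypot(x-m.shape[1]/2,y-m.shape[0]/2)>14*S]=0
        return cv2.morphologyEx(m,cv2.MORPH_OPEN,np.ones((3,3)))
    p,a,c=blob(im,uv,15,f); print(n,p.round(2),"dia",round(np.sqrt(4*a/np.pi)*(935-H[n]/2)/400,1),ray("top",p,H[n]*.52).round(1))
```

```text
red [187.66 255.44] dia 43.7 [443.8  71.1  27. ]
green [283.06 257.71] dia 53.8 [ 435.  -144.    29.1]
yellow [335.47 262.39] dia 31.0 [ 422.3 -262.8   22.9]
blue [378.71 242.34] dia 44.2 [ 465.8 -362.7   25. ]
```

Emit:
{"fn": "jog_arm", "kwargs": {
  "plan": [
    [[0, 0, 40], [0, 0, 0], 1],
    [[0, 0, 85], [0, 0, 0], 1],
    [[5, -40, 90], [0, 0, 0], 1],
    [[25, -80, 90], [0, 0, 0], 1],
    [[45, -120, 90], [0, 0, 0], 1]
  ]
}}

```text
t: 7.9
tcp_pos: [492.7, -61.0, 105.9]
orientation: [[0.19, 0.982, 0.003], [0.982, -0.19, -0.001], [-0.001, 0.003, -1.0]]
contact_force: [0.3, 0.3, -3.5]
width: 45.6
finger_force: 64.1
```

Emit:
{"fn": "jog_arm", "kwargs": {
  "plan": [
    [[30, -37, 0], [0, 0, 0], 1],
    [[65, -72, 0], [0, 0, 0], 1],
    [[98, -95, 0], [0, 0, 0], 1],
    [[125, -106, 0], [0, 0, 0], 1],
    [[125, -106, 0], [0, 0, 0], 1]
  ]
}}

```text
t: 8.4
tcp_pos: [618.7, -167.5, 103.4]
orientation: [[0.192, 0.981, 0.0], [0.981, -0.192, -0.0], [-0.0, 0.0, -1.0]]
contact_force: [-2.1, 0.3, -3.8]
width: 45.7
finger_force: 64.3
```

Emit:
{"fn": "jog_arm", "kwargs": {
  "plan": [
    [[0, 0, 0], [0, 0, 0], 1],
    [[0, 0, 0], [0, 0, 0], 1],
    [[0, 0, -10], [0, 0, 0], 1],
    [[0, 0, -15], [0, 0, 0], 1],
    [[0, 0, -15], [0, 0, 0], 1]
  ]
}}

```text
t: 8.9
tcp_pos: [615.5, -164.7, 88.1]
orientation: [[0.191, 0.982, -0.002], [0.982, -0.191, 0.001], [0.0, -0.002, -1.0]]
contact_force: [0.5, -0.2, -3.9]
width: 45.5
finger_force: 64.4
```

Run:
```python
from h import *
b=optics.camera("side")[...,::-1]; o=status.get_obs(); T=o["tcp_pos"]
cv2.imwrite("pics/s4.png",cv2.resize(b[150:290,260:380],(600,600),interpolation=cv2.INTER_CUBIC))
print(o["t"],T.round(1),o["width"],o["contact_force"].round(1))
f=lambda P:((proj("side",P)-[260,150])*[5,600/140]).round(0).tolist()
print(f(T+[0.5,2.9,10]),f([[620.6,-163.2,16],[620.6,-163.2,42]]))
print(blob(b,(312,195),25,huemask("red"))[:2])
```

```text
8.95 [ 615.9 -164.9   88.8] 45.71978814257374 [-0.5 -1.  -3.2]
[[261.0, 226.0]] [[262.0, 369.0], [264.0, 325.0]]
(array([312.0030665 , 205.25878149]), 380.03125)
```

View pics/s4.png

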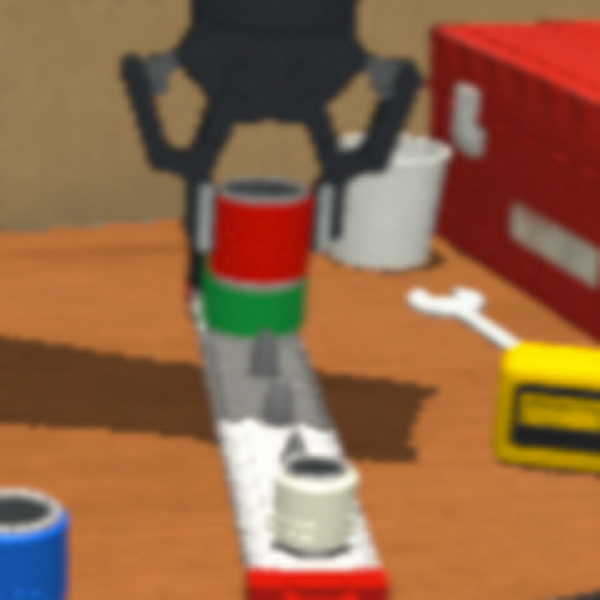

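Red hangs over stud 2, with its column and the stud's agreeing at about 262 in the crop. It needs about +5 mm in x before going down.

Emit:
{"fn": "jog_arm", "kwargs": {
  "plan": [
    [[4.5, -1, 0], [0, 0, 0], 1],
    [[4.5, -1, -12], [0, 0, 0], 1],
    [[4.5, -1, -24], [0, 0, 0], 1],
    [[4.5, -1, -34], [0, 0, 0], 1],
    [[4.5, -1, -40], [0, 0, 0], 1]
  ]
}}

```text
t: 9.45
tcp_pos: [620.1, -165.9, 47.3]
orientation: [[0.191, 0.982, -0.002], [0.982, -0.191, 0.001], [0.001, -0.002, -1.0]]
contact_force: [-0.5, -0.1, -4.2]
width: 45.8
finger_force: 64.4
```

Emit:
{"fn": "jog_arm", "kwargs": {
  "plan": [
    [[0, 0, 0], [0, 0, 0], 1],
    [[0, 0, -5], [0, 0, 0], 1],
    [[0, 0, -9], [0, 0, 0], 1],
    [[0, 0, -13], [0, 0, 0], 1],
    [[0, 0, -13], [0, 0, 0], 1]
  ]
}}

```text
t: 9.95
tcp_pos: [620.7, -166.2, 35.8]
orientation: [[0.191, 0.982, -0.001], [0.982, -0.191, 0.0], [0.0, -0.001, -1.0]]
contact_force: [0.5, 0.1, -4.3]
width: 45.9
finger_force: 64.4
```

Emit:
{"fn": "jog_arm", "kwargs": {
  "plan": [
    [[0, 0, -2], [0, 0, 0], 1],
    [[0, 0, -3], [0, 0, 0], 1],
    [[0, 0, -3], [0, 0, 0], 1],
    [[0, 0, -3], [0, 0, 0], 1],
    [[0, 0, -3], [0, 0, 0], -1]
  ]
}}

```text
t: 10.45
tcp_pos: [621.4, -166.6, 34.0]
orientation: [[0.191, 0.982, 0.001], [0.982, -0.191, -0.0], [-0.0, 0.001, -1.0]]
contact_force: [-0.5, 0.3, -0.0]
width: 58.5
finger_force: 0.0
```

Emit:
{"fn": "jog_arm", "kwargs": {
  "plan": [
    [[0, 0, 0], [0, 0, 0], -1],
    [[0, 0, 0], [0, 0, 0], -1],
    [[0, 0, 20], [0, 0, 0], -1],
    [[0, 0, 50], [0, 0, 0], -1],
    [[0, 0, 75], [0, 0, 0], -1]
  ]
}}

```text
t: 10.95
tcp_pos: [621.2, -166.5, 110.0]
orientation: [[0.191, 0.982, 0.001], [0.982, -0.191, -0.0], [-0.0, 0.001, -1.0]]
contact_force: [0.5, 0.1, -1.0]
width: 85.5
finger_force: 0.0
```

Emit:
{"fn": "jog_arm", "kwargs": {
  "plan": [
    [[-30, -37, 0], [0, 0, 0], -1],
    [[-60, -74, 0], [0, 0, 0], -1],
    [[-90, -111, 0], [0, 0, 0], -1],
    [[-120, -147, 0], [0, 0, 0], -1],
    [[-145, -178, 0], [0, 0, 0], -1]
  ]
}}

```text
t: 11.45
tcp_pos: [474.6, -346.2, 109.0]
orientation: [[0.192, 0.981, 0.001], [0.981, -0.192, -0.001], [-0.001, 0.001, -1.0]]
contact_force: [0.3, -0.0, -0.0]
width: 85.7
finger_force: 0.0
```

Emit:
{"fn": "jog_arm", "kwargs": {
  "plan": [
    [[-8, -12, 0], [0, 0, 0], -1],
    [[-8, -12, 0], [0, 0, 0], -1],
    [[-8, -12, 0], [0, 0, 0], -1],
    [[-8, -12, 0], [0, 0, 0], -1],
    [[-8, -12, 0], [0, 0, 0], -1]
  ]
}}

```text
t: 11.95
tcp_pos: [468.9, -355.3, 108.4]
orientation: [[0.189, 0.982, 0.0], [0.982, -0.189, 0.0], [0.0, 0.0, -1.0]]
contact_force: [-1.0, -0.4, -0.8]
width: 85.3
finger_force: 0.0
```

Run:
```python
from h import *
a=optics.camera("top")[...,::-1]; b=optics.camera("side")[...,::-1]; o=status.get_obs()
cv2.imwrite("pics/t5.png",np.hstack([cv2.resize(a[140:290,170:400],(400,261)),cv2.resize(b[140:300,190:430],(400,267))[:261]]))
print(o["t"],o["tcp_pos"].round(1),o["width"])
```

```text
12.05 [ 468.7 -355.6  108.4] 85.29468069011939
```

View pics/t5.png

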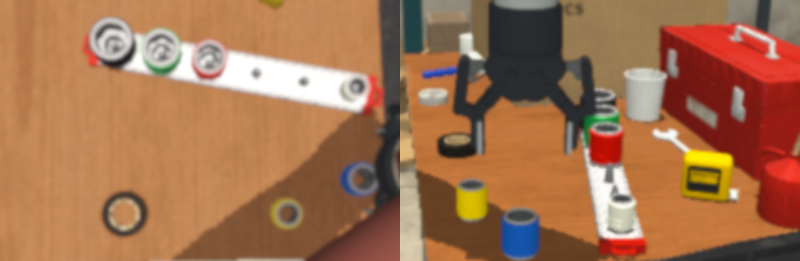

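Green and red are seated and the gripper is over blue. Descend and grasp it.

Emit:
{"fn": "jog_arm", "kwargs": {
  "plan": [
    [[-3, 0, -25], [0, 0, 0], -1],
    [[-3, 0, -50], [0, 0, 0], -1],
    [[-3, 0, -75], [0, 0, 0], -1],
    [[-3, 0, -95], [0, 0, 0], -1],
    [[-3, 0, -95], [0, 0, 0], -1]
  ]
}}

```text
t: 12.55
tcp_pos: [463.7, -354.1, 10.3]
orientation: [[0.19, 0.982, -0.003], [0.982, -0.19, 0.004], [0.003, -0.004, -1.0]]
contact_force: [0.7, 1.1, -0.2]
width: 85.6
finger_force: 0.0
```

Emit:
{"fn": "jog_arm", "kwargs": {
  "plan": [
    [[0, 0, 0], [0, 0, 0], 1],
    [[0, 0, 0], [0, 0, 0], 1],
    [[0, 0, 0], [0, 0, 0], 1],
    [[0, 0, 0], [0, 0, 0], 1],
    [[0, 0, 0], [0, 0, 0], 1]
  ]
}}

```text
t: 13.05
tcp_pos: [465.9, -357.3, 15.3]
orientation: [[0.191, 0.982, 0.002], [0.982, -0.191, -0.002], [-0.002, 0.002, -1.0]]
contact_force: [-0.9, 0.5, 5.8]
width: 41.2
finger_force: 60.4
```

Run:
```python
from h import *
b=optics.camera("side")[...,::-1]; o=status.get_obs(); s=cv2.imread("pics/side0.png")
print(o["t"],o["tcp_pos"].round(1),o["width"])
for i in(s,b): print(blob(i,(262,280),18,huemask("blue"))[:2])
```

```text
13.1 [ 465.8 -357.3   15.3] 41.08748173384838
(array([261.6383837 , 281.78574426]), 446.75)
(array([262.52194908, 281.69949114]), 466.21875)
```

Emit:
{"fn": "jog_arm", "kwargs": {
  "plan": [
    [[0, 0, 40], [0, 0, 0], 1],
    [[0, 0, 75], [0, 0, 0], 1],
    [[30, 27, 75], [0, 0, 0], 1],
    [[60, 54, 75], [0, 0, 0], 1],
    [[90, 81, 75], [0, 0, 0], 1]
  ]
}}

```text
t: 13.6
tcp_pos: [556.0, -274.7, 89.1]
orientation: [[0.192, 0.981, 0.001], [0.981, -0.192, -0.001], [-0.0, 0.001, -1.0]]
contact_force: [0.3, -0.5, -4.0]
width: 41.3
finger_force: 62.5
```

Emit:
{"fn": "jog_arm", "kwargs": {
  "plan": [
    [[25, 23, 0], [0, 0, 0], 1],
    [[45, 41, 0], [0, 0, 0], 1],
    [[52, 48, 0], [0, 0, 0], 1],
    [[52, 48, 0], [0, 0, 0], 1],
    [[52, 48, 0], [0, 0, 0], 1]
  ]
}}

```text
t: 14.1
tcp_pos: [606.5, -227.9, 88.4]
orientation: [[0.191, 0.982, -0.001], [0.982, -0.191, -0.0], [-0.0, -0.0, -1.0]]
contact_force: [0.1, 0.4, -4.3]
width: 41.3
finger_force: 62.6
```

Run:
```python
from h import *
b=optics.camera("side")[...,::-1]; o=status.get_obs(); T=o["tcp_pos"]
print(o["t"],T.round(1),o["width"],o["contact_force"].round(1))
print(proj("side",T+[0,1.8,10]).round(1),proj("side",[608.2,-226,30]).round(1))
p=proj("side",T+[0,1.8,10])[0]; print(blob(b,p,25,huemask("blue"))[:2])
```

```text
14.15 [ 606.3 -228.2   88.4] 41.00647818611068 [-0.6 -0.7 -4.1]
[[316.2 212.9]] [[315.5 241.8]]
(array([316.55944675, 215.51957936]), 330.71875)
```

Emit:
{"fn": "jog_arm", "kwargs": {
  "plan": [
    [[1.5, 0.5, 0], [0, 0, 0], 1],
    [[1.5, 0.5, -12], [0, 0, 0], 1],
    [[1.5, 0.5, -24], [0, 0, 0], 1],
    [[1.5, 0.5, -34], [0, 0, 0], 1],
    [[1.5, 0.5, -40], [0, 0, 0], 1]
  ]
}}

```text
t: 14.65
tcp_pos: [607.5, -226.4, 46.2]
orientation: [[0.191, 0.982, -0.002], [0.982, -0.191, 0.001], [0.001, -0.002, -1.0]]
contact_force: [-0.4, -0.2, -4.7]
width: 41.3
finger_force: 62.6
```

Emit:
{"fn": "jog_arm", "kwargs": {
  "plan": [
    [[0, 0, 0], [0, 0, 0], 1],
    [[0, 0, -5], [0, 0, 0], 1],
    [[0, 0, -9], [0, 0, 0], 1],
    [[0, 0, -13], [0, 0, 0], 1],
    [[0, 0, -13], [0, 0, 0], 1]
  ]
}}

```text
t: 15.15
tcp_pos: [608.2, -226.7, 34.8]
orientation: [[0.191, 0.982, -0.001], [0.982, -0.191, 0.0], [0.0, -0.001, -1.0]]
contact_force: [0.3, 0.1, -3.7]
width: 40.8
finger_force: 62.6
```

Emit:
{"fn": "jog_arm", "kwargs": {
  "plan": [
    [[0, 0, -2], [0, 0, 0], 1],
    [[0, 0, -3], [0, 0, 0], 1],
    [[0, 0, -3], [0, 0, 0], 1],
    [[0, 0, -3], [0, 0, 0], 1],
    [[0, 0, -3], [0, 0, 0], -1]
  ]
}}

```text
t: 15.65
tcp_pos: [608.9, -227.1, 33.0]
orientation: [[0.191, 0.982, 0.001], [0.982, -0.191, -0.001], [-0.0, 0.001, -1.0]]
contact_force: [0.4, -0.1, 0.1]
width: 54.0
finger_force: 0.0
```

Emit:
{"fn": "jog_arm", "kwargs": {
  "plan": [
    [[0, 0, 0], [0, 0, 0], -1],
    [[0, 0, 0], [0, 0, 0], -1],
    [[0, 0, 20], [0, 0, 0], -1],
    [[0, 0, 50], [0, 0, 0], -1],
    [[0, 0, 75], [0, 0, 0], -1]
  ]
}}

```text
t: 16.15
tcp_pos: [608.7, -227.0, 109.0]
orientation: [[0.191, 0.982, 0.001], [0.982, -0.191, -0.0], [-0.0, 0.001, -1.0]]
contact_force: [0.5, -1.1, 0.6]
width: 85.3
finger_force: 0.0
```

Emit:
{"fn": "jog_arm", "kwargs": {
  "plan": [
    [[-45, -8, 0], [0, 0, 0], -1],
    [[-90, -16, 0], [0, 0, 0], -1],
    [[-130, -24, 0], [0, 0, 0], -1],
    [[-165, -30, 0], [0, 0, 0], -1],
    [[-184, -33, 0], [0, 0, 0], -1]
  ]
}}

```text
t: 16.65
tcp_pos: [422.6, -260.3, 107.8]
orientation: [[0.192, 0.981, 0.0], [0.981, -0.192, -0.001], [-0.001, 0.0, -1.0]]
contact_force: [0.8, -0.7, -0.6]
width: 85.4
finger_force: 0.0
```

Emit:
{"fn": "jog_arm", "kwargs": {
  "plan": [
    [[0, 0, 0], [0, 0, 0], -1],
    [[0, 0, 0], [0, 0, 0], -1],
    [[0, 0, 0], [0, 0, 0], -1],
    [[0, 0, 0], [0, 0, 0], -1],
    [[0, 0, 0], [0, 0, 0], -1]
  ]
}}

```text
t: 17.15
tcp_pos: [425.0, -259.7, 107.3]
orientation: [[0.19, 0.982, -0.0], [0.982, -0.19, 0.0], [0.0, -0.0, -1.0]]
contact_force: [-0.6, 0.3, 0.5]
width: 85.5
finger_force: 0.0
```

Run:
```python
from h import *
a=optics.camera("top")[...,::-1]; b=optics.camera("side")[...,::-1]; o=status.get_obs()
cv2.imwrite("pics/t6.png",np.hstack([cv2.resize(a[140:290,170:400],(400,261)),cv2.resize(b[140:300,190:430],(400,267))[:261]]))
print(o["t"],o["tcp_pos"].round(1),o["width"])
```

```text
17.25 [ 424.8 -259.7  107.3] 85.37702881527898
```

View pics/t6.png

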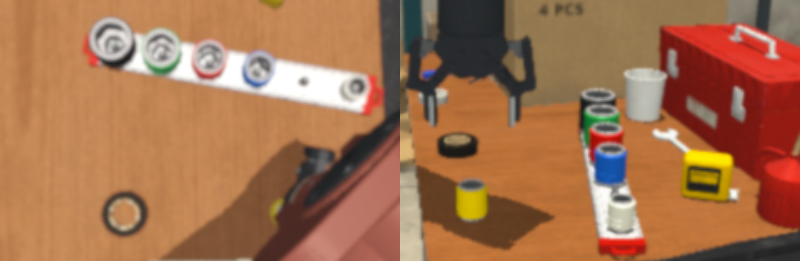

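Green, red and blue are seated. Now yellow.

Emit:
{"fn": "jog_arm", "kwargs": {
  "plan": [
    [[-2.5, 0, -25], [0, 0, 0], -1],
    [[-2.5, 0, -50], [0, 0, 0], -1],
    [[-2.5, 0, -75], [0, 0, 0], -1],
    [[-2.5, 0, -96], [0, 0, 0], -1],
    [[-2.5, 0, -96], [0, 0, 0], -1]
  ]
}}

```text
t: 17.75
tcp_pos: [420.5, -258.1, 8.5]
orientation: [[0.191, 0.982, -0.003], [0.982, -0.191, 0.004], [0.003, -0.004, -1.0]]
contact_force: [-0.7, 0.6, -0.2]
width: 85.1
finger_force: 0.0
```

Emit:
{"fn": "jog_arm", "kwargs": {
  "plan": [
    [[0, 0, 0], [0, 0, 0], 1],
    [[0, 0, 0], [0, 0, 0], 1],
    [[0, 0, 0], [0, 0, 0], 1],
    [[0, 0, 0], [0, 0, 0], 1],
    [[0, 0, 0], [0, 0, 0], 1]
  ]
}}

```text
t: 18.25
tcp_pos: [422.8, -260.7, 13.1]
orientation: [[0.191, 0.982, 0.002], [0.982, -0.191, -0.002], [-0.001, 0.002, -1.0]]
contact_force: [-0.3, 1.0, 7.1]
width: 36.3
finger_force: 59.3
```

Run:
```python
from h import *
b=optics.camera("side")[...,::-1]; o=status.get_obs(); s=cv2.imread("pics/side0.png")
print(o["t"],o["tcp_pos"].round(1),o["width"])
for i in(s,b): print(blob(i,(233,260),16,huemask("yellow"))[:2])
```

```text
18.3 [ 422.8 -260.7   13.1] 36.605526703680084
(array([232.63181323, 260.37277971]), 358.90625)
(array([232.95525817, 260.79963987]), 351.4375)
```

Emit:
{"fn": "jog_arm", "kwargs": {
  "plan": [
    [[0, 0, 40], [0, 0, 0], 1],
    [[0, 0, 75], [0, 0, 0], 1],
    [[40, -7, 75], [0, 0, 0], 1],
    [[80, -14, 75], [0, 0, 0], 1],
    [[120, -20, 75], [0, 0, 0], 1]
  ]
}}

```text
t: 18.8
tcp_pos: [543.9, -280.5, 87.5]
orientation: [[0.191, 0.982, 0.002], [0.982, -0.191, -0.001], [-0.001, 0.002, -1.0]]
contact_force: [-0.9, -0.6, -3.0]
width: 36.4
finger_force: 61.0
```

Emit:
{"fn": "jog_arm", "kwargs": {
  "plan": [
    [[30, -5, 0], [0, 0, 0], 1],
    [[48, -8, 0], [0, 0, 0], 1],
    [[53, -9, 0], [0, 0, 0], 1],
    [[53, -9, 0], [0, 0, 0], 1],
    [[53, -9, 0], [0, 0, 0], 1]
  ]
}}

```text
t: 19.3
tcp_pos: [594.3, -288.8, 86.5]
orientation: [[0.191, 0.982, -0.0], [0.982, -0.191, 0.0], [0.0, -0.0, -1.0]]
contact_force: [-0.9, -0.4, -2.0]
width: 36.4
finger_force: 61.1
```

Run:
```python
from h import *
b=optics.camera("side")[...,::-1]; o=status.get_obs(); T=o["tcp_pos"]
print(o["t"],T.round(1),o["width"],o["contact_force"].round(1))
p=proj("side",T+[0,1.2,9])[0]; print(p,blob(b,p,22,huemask("yellow"))[:2])
```

```text
19.35 [ 594.2 -288.8   86.6] 36.12488369900343 [-0.5 -0.  -1. ]
[319.41514876 224.99739423] (array([319.84918626, 227.01424247]), 336.34375)
```

Emit:
{"fn": "jog_arm", "kwargs": {
  "plan": [
    [[1.5, -1, 0], [0, 0, 0], 1],
    [[1.5, -1, -12], [0, 0, 0], 1],
    [[1.5, -1, -24], [0, 0, 0], 1],
    [[1.5, -1, -34], [0, 0, 0], 1],
    [[1.5, -1, -40], [0, 0, 0], 1]
  ]
}}

```text
t: 19.85
tcp_pos: [595.6, -289.3, 44.3]
orientation: [[0.191, 0.982, -0.002], [0.982, -0.191, 0.001], [0.001, -0.002, -1.0]]
contact_force: [-0.0, 0.5, -2.3]
width: 36.6
finger_force: 61.1
```

Emit:
{"fn": "jog_arm", "kwargs": {
  "plan": [
    [[0, 0, 0], [0, 0, 0], 1],
    [[0, 0, -5], [0, 0, 0], 1],
    [[0, 0, -9], [0, 0, 0], 1],
    [[0, 0, -13], [0, 0, 0], 1],
    [[0, 0, -13], [0, 0, 0], 1]
  ]
}}

```text
t: 20.35
tcp_pos: [596.3, -289.7, 32.8]
orientation: [[0.191, 0.982, -0.001], [0.982, -0.191, 0.0], [0.0, -0.001, -1.0]]
contact_force: [0.2, 1.0, -2.5]
width: 36.4
finger_force: 61.1
```

Emit:
{"fn": "jog_arm", "kwargs": {
  "plan": [
    [[0, 0, -2], [0, 0, 0], 1],
    [[0, 0, -3], [0, 0, 0], 1],
    [[0, 0, -3], [0, 0, 0], 1],
    [[0, 0, -3], [0, 0, 0], 1],
    [[0, 0, -3], [0, 0, 0], -1]
  ]
}}

```text
t: 20.85
tcp_pos: [596.8, -290.1, 30.8]
orientation: [[0.191, 0.982, 0.001], [0.982, -0.191, -0.0], [-0.0, 0.001, -1.0]]
contact_force: [0.2, -0.2, 0.2]
width: 49.7
finger_force: 0.0
```

Emit:
{"fn": "jog_arm", "kwargs": {
  "plan": [
    [[0, 0, 0], [0, 0, 0], -1],
    [[0, 0, 0], [0, 0, 0], -1],
    [[0, 0, 20], [0, 0, 0], -1],
    [[0, 0, 55], [0, 0, 0], -1],
    [[0, 0, 90], [0, 0, 0], -1]
  ]
}}

```text
t: 21.35
tcp_pos: [596.1, -289.5, 121.1]
orientation: [[0.191, 0.982, -0.001], [0.982, -0.191, 0.001], [0.0, -0.001, -1.0]]
contact_force: [-0.6, -0.5, 0.1]
width: 85.1
finger_force: 0.0
```

Emit:
{"fn": "jog_arm", "kwargs": {
  "plan": [
    [[-45, 0, 10], [0, 0, 0], -1],
    [[-90, 0, 20], [0, 0, 0], -1],
    [[-125, 10, 40], [0, 0, 0], -1],
    [[-150, 20, 60], [0, 0, 0], -1],
    [[-170, 20, 80], [0, 0, 0], -1]
  ]
}}

```text
t: 21.85
tcp_pos: [425.2, -268.9, 201.5]
orientation: [[0.191, 0.982, 0.0], [0.982, -0.191, -0.0], [-0.0, 0.0, -1.0]]
contact_force: [0.6, 0.1, 0.4]
width: 85.3
finger_force: 0.0
```

Emit:
{"fn": "jog_arm", "kwargs": {
  "plan": [
    [[0, 0, 0], [0, 0, 0], -1],
    [[0, 0, 0], [0, 0, 0], -1],
    [[0, 0, 0], [0, 0, 0], -1],
    [[0, 0, 0], [0, 0, 0], -1],
    [[0, 0, 0], [0, 0, 0], -1]
  ]
}}

```text
t: 22.35
tcp_pos: [426.7, -269.6, 199.5]
orientation: [[0.19, 0.982, -0.001], [0.982, -0.19, 0.001], [0.001, -0.001, -1.0]]
contact_force: [-0.0, 0.2, -0.5]
width: 85.5
finger_force: 0.0
```

Run:
```python
from h import *
a=optics.camera("top")[...,::-1]; b=optics.camera("side")[...,::-1]; o=status.get_obs()
cv2.imwrite("pics/t7.png",np.hstack([cv2.resize(a[145:215,210:400],(400,147)),cv2.resize(b[170:300,270:360],(213,307))[:147+160][:147] if 0 else cv2.resize(b[180:300,270:370],(123,147))]))
x=cv2.resize(a[145:215,210:400],(760,280),interpolation=cv2.INTER_CUBIC); y=cv2.resize(b[185:300,230:510],(760,312),interpolation=cv2.INTER_CUBIC)
cv2.imwrite("pics/t7.png",np.vstack([x,y])); print(o["t"],o["tcp_pos"].round(1),o["joint_velocities"].round(3))
```

```text
22.45 [ 426.6 -269.7  199.8] [-0.002 -0.007  0.001  0.001 -0.001 -0.001]
```

View pics/t7.png

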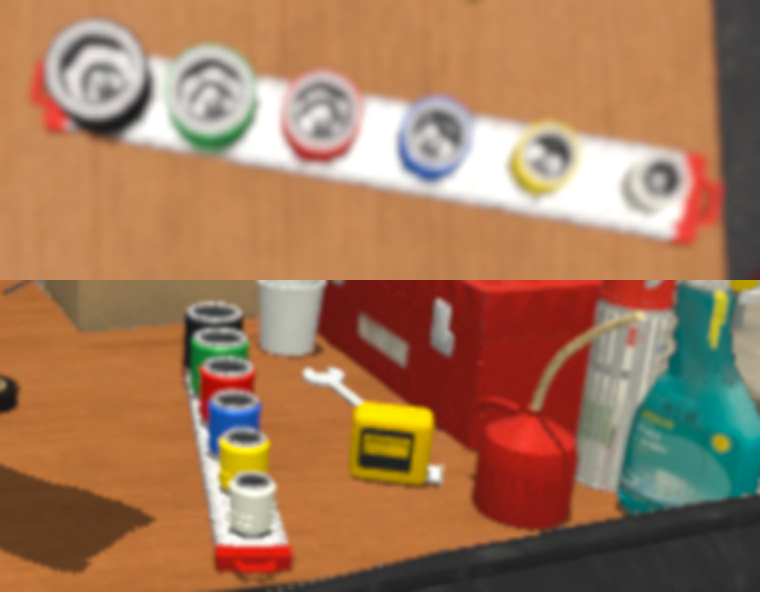

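All six sockets stand upright and seated in order: black, green, red, blue, yellow, white. Stud tips show inside the sockets, and the gripper is clear.

```bash
python3 -c "
from station import ticket; print(ticket.job_done())"
```

```text
the job is handed in; nothing more can be done
None
```

The job is handed in: the last pictures showed green, red, blue and yellow upright and seated on studs 1 to 4, between black and white, which stayed on their studs; the judging result was not shown.

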